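Scrap dead parts through a self-closing flap

TASK

Throw away the two dead parts, first the heatsink, then the round capacitor can: carry each one down through the sprung flap in the top of the grey scrap bin, holding the flap open with part and gripper, and let go only when the part's underside is well below the rim (a good 40 mm) so that it falls to the bottom. Withdraw and let the flap swing fully shut after each part. Leave everything else on the bench where it is.

Things in the scene. Friction and masses are not known exactly. Their poses are not given: they have to be found in the camera images.
- scrap_bin: Fixed grey painted steel bin on the bench, 136 (x) x 190 (y) x 220 mm high, walls 5 mm, with a flap in its top. Origin: centre of its underside, on the bench; +x points away from the front plate, to the hinge side; z up. Its top is flat at 220 mm. The soft inner floor is 14 mm above the bench.
- bin_mouth (a point): Centre of the opening in the bin's top, at rim height (220 mm), axes as the bin's. The opening reaches 47 mm either way along x, 84 mm along y; the plain aluminium flap fills it, hinged along its +x edge and swinging down into the bin. A part goes in best some 12 mm from here towards -x (away from the hinge), fingers closing along the bin's y. 110 mm below the flap's swing is free for scrap
- flap (a joint): Flap angle in rad: 0 shut (flush with the top), grows as the free edge is pushed down into the bin, stop at 1.45. The flap is 92 x 164 mm and 3 mm thick. A weak spring shuts it within about a second once it is free; pushing it down takes well under 1 N.
- flap_edge (a point): Middle of the flap's free edge, on its upper face; 220 mm high when shut.
- heatsink: Loose aluminium heatsink with upright fins, 45 (x) x 60 (y) x 26 mm (z), about 0.15 kg, lying flat on the bench, fins up. Origin: centre of its underside. Best gripped across its 60 mm (along its y), so that it is narrow in the bin's x.
- capacitor: Loose dark blue capacitor can standing upright, 35 mm across and 60 mm high (the top 10 mm are two thin screw terminals), about 0.16 kg. Origin: centre of its underside; z up.
- reel: Bystander, leave alone: reel of solder wire, 62 mm across, 52 mm high, standing on its flange. Origin: centre of its underside.
- toroid: Bystander, leave alone: copper-wound ring, 53 mm across, 18 mm high, lying flat. Origin: centre of its underside.
- tin: Bystander, leave alone: round open steel tin of brass wool, 54 mm across, 20 mm high. Origin: centre of its underside.
Things that resemble listed ones, but are neither listed nor needed, are in the scene too. Leave any purple or red look-alike of the heatsink alone.

How it is judged:
By the outcome, as a careful person would: the job done as asked, in the order asked, and still so for the second after the job is handed in, with the robot touching nothing.
It also fails if it takes over 64 s, if anything falls off the work surface, if the arm or the gripper's body presses on something with over 40 N, if the wrist force passes 120 N, or if a joint passes its speed limit or range.

ROBOT

A 6-joint arm with a two-finger parallel gripper is mounted at the origin on a cart in front of the work surface, level with it; the furniture and walls round the work are solid. World frame = base frame: x ahead of the robot, y to its left, z up, the work surface at z = 0. Lengths are in m, angles in rad, forces in N, time in s.
With the tool pointing down it reaches from about 0.325 to 0.9 m from the base axis. Payload 6.1 kg.
Tool frame: the origin (TCP) lies at the very end of the fingers, on their centre line; the grasp point (between the pads) lies 19 mm behind it; z points along the fingers, y is the line along which they close (so a half turn about z gives the same grasp; the last joint's range is limited). The gripper opens to 87 mm and grips with 3 to 60 N. Pads are 19 mm wide; open, the fingers measure 117 mm over their backs; the gripper's body (75 mm by 190 mm) begins 51 mm behind the grasp point.
Start: joints at [-1.438, 0.22, 1.526, -0, 1.395, -0.126], TCP at [0.16, -0.604, 0.223] pointing down, gripper open.
Joint ranges: [-2.98, 2.98], [-0.91, 2.08], [0.09, 2.57], [-1.24, 4.39], [0.2, 2.65], [-2.68, 2.68]. Speed limits (rad/s): [2.57, 2.57, 3.01, 3.14, 3.14, 3.14].

INTERFACE

Orientations are given as a unit quaternion [w, x, y, z].
In Python, from rig import r, viewer gives the robot as it stands. The module is installed in compiled form; this text tells all that it offers.
- The arm moves only by the shell command python3 -m pendant 'ROWS' [FORCE]. ROWS is JSON, a list of rows, each a list of 7 numbers: the turn, a rotation vector about the tool's x, y, z in units of 10 degrees (1.0 is 10 degrees), then the shift along the tool's x, y, z in m, then the finger opening in m, from 0 to 0.087. In form: [[ax, ay, az, dx, dy, dz, grip], ...]. A call has 1 to 8 rows; each row shifts and turns the commanded pose from where the row before left it, along the tool's axes as they then stand; what a row does not reach is not made up. A row lasts 1/8 s, in which the tool goes at most 62.5 mm and 10.7 degrees, less where a joint would pass 70% of its speed; a pose out of reach is approached as far as the arm can. A call with a gripper value outside its range is refused whole. The fingers move at their own pace and stop on an object; FORCE is the grip in N (left out, the last holds). Time passes only in rows, so rows that do not move let the fingers close. It gives the time, the measured TCP pose, the force and the opening at its end, in the units of the state.
- r.observe(): the state, without advancing time (a new reading comes with each control period).
- viewer.grab_frame(name): name is "scene" or "top" or "wrist"; returns the picture (384x512x3 uint8, red, green, blue); there is no depth.
- viewer.camera_info(name): a dict with "camera_matrix" (3x3 intrinsics, pixels), "R" (3x3) and "t" (3): a world point X has camera coordinates R X + t; the wrist camera has in their place "mount" (4x4, takes a point from camera to tool coordinates, whose origin is the TCP and whose axes are the flange's). Camera axes: x right, y down, z forward; pixel columns grow to the right and rows downward; lengths in m; the calibration is good to about 2 mm. The wrist camera is an equidistant fisheye: a pixel r from the principal point sees the ray r / f radians off the axis. A picture is of the moment at which its call begins: read the wrist's pose just before it. camera_info takes no time and is no camera call.
- r.finish_job(): hands the job in, once; it reports no verdict.
The state is a dict: "t": time; "joints": joint angles; "qd": joint speeds; "joint_efforts": joint torques, N m; "tcp_pos": TCP position; "tcp_rot": TCP orientation; "wrist_force": force on the tool from outside, world axes, zero at the start; "wrist_torque": the same for the moment, N m; "opening": finger opening in m.
Only numpy, scipy, OpenCV 4.12 (cv2) and the standard library are available. Lean on these libraries where they do the work, as an engineer would, in place of code of your own. Each camera call takes 0.05 s, during which the arm holds its last target. There are 200 camera calls.

## Working session

There is one attempt and no reset: what is moved stays moved. The work goes in short steps, Python scripts to look and compute and a shell command to move; the robot and the scene stay as the last step left them, time stands still between calls to the robot, and variables do not carry over. Pictures are saved under pics/ and viewed, on a budget of 10 in all, crops included, one or two more only if the job needs it, and the job is handed in when it is done.

```bash
mkdir -p pics; python3 - <<'E'
from rig import r, viewer
import cv2,numpy as np
np.set_printoptions(precision=4,suppress=True)
for n in ["scene","top"]:
    im=viewer.grab_frame(n); cv2.imwrite(f"pics/{n}0.png",cv2.cvtColor(im,cv2.COLOR_RGB2BGR)); c=viewer.camera_info(n); print(n,c)
print(viewer.camera_info("wrist"));print(r.observe())
E
```

```text
scene {'camera_matrix': array([[450.8411,   0.    , 262.3097],
       [  0.    , 450.8411, 195.6406],
       [  0.    ,   0.    ,   1.    ]]), 'R': array([[ 0.5   , -0.8659,  0.0115],
       [-0.574 , -0.3414, -0.7443],
       [ 0.6484,  0.3656, -0.6678]]), 't': array([-0.3737,  0.4005,  1.3536])}
top {'camera_matrix': array([[360.8109,   0.    , 256.8698],
       [  0.    , 360.8109, 188.5422],
       [  0.    ,   0.    ,   1.    ]]), 'R': array([[-0.0067, -1.    ,  0.0045],
       [-0.9854,  0.0058, -0.1703],
       [ 0.1703, -0.0056, -0.9854]]), 't': array([-0.0759,  0.5685,  1.0677])}
{'camera_matrix': array([[297.3186,   0.    , 256.9346],
       [  0.    , 297.3186, 193.9198],
       [  0.    ,   0.    ,   1.    ]]), 'mount': array([[ 0.0007, -0.9673, -0.2537,  0.0688],
       [ 1.    ,  0.001 , -0.0008, -0.0007],
       [ 0.001 , -0.2537,  0.9673, -0.1623],
       [ 0.    ,  0.    ,  0.    ,  1.    ]])}
{'t': 0.1, 'joints': array([-1.4381,  0.2212,  1.5275, -0.    ,  1.3947, -0.1261]), 'qd': array([-0.0009,  0.    , -0.0013,  0.001 , -0.0003, -0.0004]), 'joint_efforts': array([  0.0011, -49.5948, -38.8518,   0.07  ,   0.0516,  -0.0001]), 'tcp_pos': array([ 0.1599, -0.6036,  0.2215]), 'tcp_rot': array([-0.0009,  0.9916,  0.129 , -0.    ]), 'wrist_force': array([-0.7621,  0.0046,  0.5583]), 'wrist_torque': array([-0.0063, -0.0097,  0.0216]), 'opening': 0.08726765161130237}
```

View pics/scene0.png

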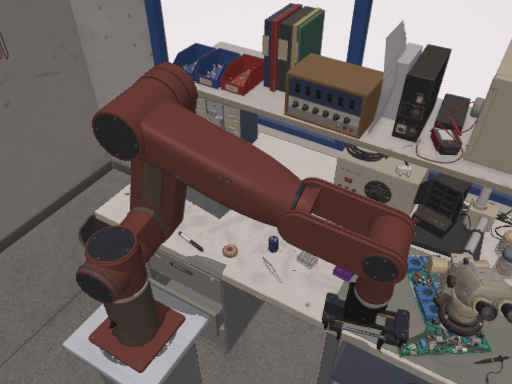

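View pics/top0.png

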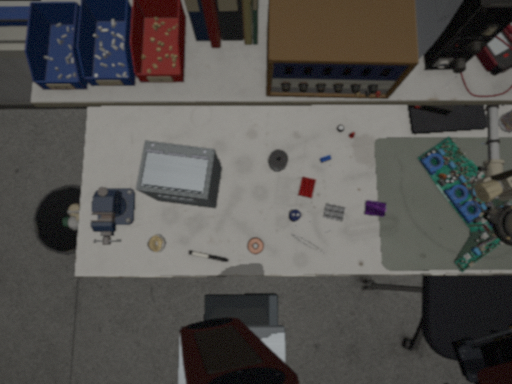

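The top view shows these positions:
- **Bin:** (180,172).
- **Heatsink candidates:** grey (333,212), red (307,187), purple (375,208). I choose the grey one, since red and purple are look-alikes.
- **Capacitor candidates:** dark blue round (295,214), small blue block (325,158). I choose (295,214).
- **Leave alone:** reel (278,160), toroid (256,245), tin (156,243).

Next is one enlarged crop to check these, plus measurements.

```bash
cat > h.py <<'E'
import numpy as np,cv2
from rig import r,viewer
from scipy.spatial.transform import Rotation as Ro
np.set_printoptions(precision=4,suppress=True)
def ray(n,px,z,pose=None):
    """world points on plane z for pixels px"""
    c=viewer.camera_info(n);K=c["camera_matrix"];px=np.atleast_2d(px).astype(float)
    u=(px-K[:2,2])/K[0,0]
    if n=="wrist":
        th=np.linalg.norm(u,axis=1,keepdims=True);d=np.hstack([u/th*np.sin(th),np.cos(th)])
        p,q=pose;R=Ro.from_quat(np.r_[q[1:],q[0]]).as_matrix();M=c["mount"]
        d=d@(R@M[:3,:3]).T;o=p+R@M[:3,3]
    else:
        d=np.hstack([u,np.ones((len(u),1))])@c["R"];o=-c["R"].T@c["t"]
    return o+d*((z-o[2])/d[:,2])[:,None]
def proj(n,X):
    c=viewer.camera_info(n);p=c["R"]@np.array(X)+c["t"];p=c["camera_matrix"]@p;return p[:2]/p[2]
E
python3 - <<'E'
from h import *
im=cv2.imread("pics/top0.png")
a=cv2.resize(im[130:215,130:230],None,fx=4.5,fy=4.5,interpolation=cv2.INTER_CUBIC)
b=cv2.resize(im[175:235,280:360],None,fx=4.2,fy=4.2,interpolation=cv2.INTER_CUBIC)
o=np.zeros((383,790,3),np.uint8);o[:a.shape[0],:a.shape[1]]=a;o[:b.shape[0],454:454+b.shape[1]]=b
cv2.imwrite("pics/crop1.png",o)
print("heat",ray("top",(333,212),.026),"cap",ray("top",(295,214),.05),"bin",ray("top",(180,172),.22))
print("shelf edge at z?",ray("top",(256,104),.0),ray("top",(256,104),.35))
E
```

```text
heat [[ 0.4961 -0.3171  0.026 ]] cap [[ 0.4882 -0.1954  0.05  ]] bin [[0.5839 0.1235 0.22  ]]
shelf edge at z? [[ 0.8655 -0.0787  0.    ]] [[ 0.717  -0.0771  0.35  ]]
```

View pics/crop1.png

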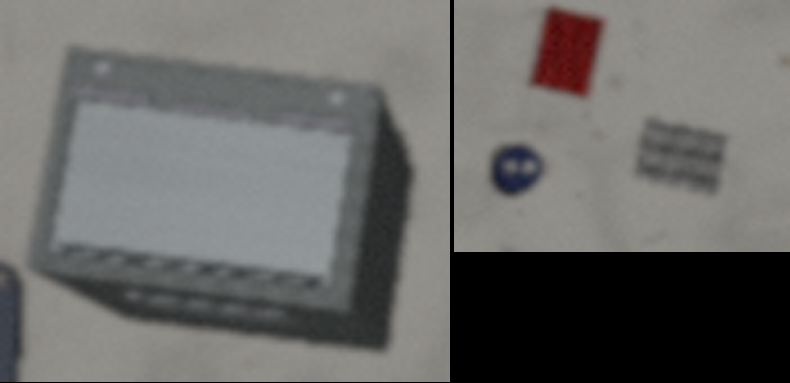

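```bash
python3 - <<'E'
from h import *
B=np.array([(70,47),(378,88),(350,310),(33,268)])/4.5+130
b=ray("top",B,.22);print(b,"mean",b.mean(0));
print("sizes",[np.linalg.norm(b[i]-b[i-1]) for i in range(4)])
yv=b[0]+b[3]-b[1]-b[2];print("bin yaw",np.degrees(np.arctan2(-yv[0],yv[1])))
H=(np.array([(648,120),(727,135),(717,192),(637,175)])-[454,0])/4.2+[280,175]
h=ray("top",H,.026);print(h,"mean",h.mean(0),[np.linalg.norm(h[i]-h[i-1]) for i in range(4)])
yv=h[0]+h[3]-h[1]-h[2];print("heat yaw",np.degrees(np.arctan2(-yv[0],yv[1])))
p=r.observe();t=p["tcp_rot"];R=Ro.from_quat(np.r_[t[1:],t[0]]).as_matrix()
print(R); print("shift to heat in tool",R.T@(h.mean(0)+[-.0,0,.174]-p["tcp_pos"]))
E
```

```text
[[0.6706 0.218  0.22  ]
 [0.6445 0.0349 0.22  ]
 [0.5119 0.0493 0.22  ]
 [0.5376 0.2333 0.22  ]] mean [0.5912 0.1339 0.22  ]
sizes [np.float64(0.1338716259660506), np.float64(0.18494611181197076), np.float64(0.13330556531878907), np.float64(0.18582730408301876)]
bin yaw -8.041333799403535
[[ 0.5228 -0.2969  0.026 ]
 [ 0.5112 -0.3555  0.026 ]
 [ 0.4687 -0.346   0.026 ]
 [ 0.4817 -0.2871  0.026 ]] mean [ 0.4961 -0.3213  0.026 ] [np.float64(0.042259250856940975), np.float64(0.05971713329317), np.float64(0.04350689598823967), np.float64(0.06031080889825418)]
heat yaw -11.844308306792055
[[ 0.9667  0.2559 -0.0002]
 [ 0.2559 -0.9667  0.0018]
 [ 0.0002 -0.0018 -1.    ]]
shift to heat in tool [ 0.3973 -0.1868  0.0219]
```

```bash
python3 -m pendant '[[0,0,0,0.03,-0.014,0.003,0.087],[0,0,0,0.05,-0.0235,0.003,0.087],[0,0,0,0.053,-0.025,0.003,0.087],[0,0,0,0.053,-0.025,0.003,0.087],[0,0,0,0.053,-0.025,0.003,0.087],[0,0,0,0.053,-0.025,0.003,0.087],[0,0,0,0.053,-0.025,0.003,0.087],[0,0,0,0.053,-0.0245,0.003,0.087]]'; python3 -m pendant '[[0,0,0.9,0,0,0,0.087],[0,0,0.9,0,0,0,0.087],[0,0,0.86,0,0,0,0.087],[0,0,0,0,0,0,0.087]]'
cat > w.py <<'E'
import sys
from h import *
s=r.observe();im=viewer.grab_frame("wrist");cv2.imwrite(f"pics/{sys.argv[1]}.png",im[:,:,::-1])
np.savez(f"pics/{sys.argv[1]}.npz",p=s["tcp_pos"],q=s["tcp_rot"])
print(s["t"],s["tcp_pos"],s["tcp_rot"],s["wrist_force"],s["opening"])
E
python3 w.py w1
```

```text
t: 1.1
tcp_pos: [0.4979, -0.32, 0.1981]
tcp_rot: [-0.0, 0.992, 0.129, -0.0]
wrist_force: [0.7, -0.6, -0.1]
opening: 0.0868
t: 1.6
tcp_pos: [0.4966, -0.3213, 0.198]
tcp_rot: [-0.0, 0.995, -0.102, -0.0]
wrist_force: [0.1, 0.9, -0.3]
opening: 0.0873
1.6 [ 0.4966 -0.3213  0.198 ] [-0.0003  0.9948 -0.1018 -0.0004] [ 0.1257  0.888  -0.3198] 0.0872640547475375
```

View pics/w1.png

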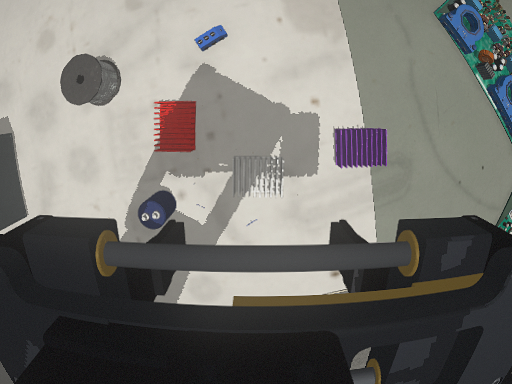

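The wrist view shows the grey finned heatsink at about (234–284, 155–196), lit and partly shaded by the arm. The red look-alike is at (175,126), the purple at (360,147) and the capacitor at (157,209).

```bash
python3 - <<'E'
from h import *
d=np.load("pics/w1.npz");pose=(d["p"],d["q"])
h=ray("wrist",[(237,155),(284,155),(282,196),(233,196)],.026,pose);print(h,h.mean(0),[np.linalg.norm(h[i]-h[i-1]) for i in range(4)])
yv=h[0]+h[3]-h[1]-h[2];print("yaw",np.degrees(np.arctan2(-yv[0],yv[1])))
print("cap terminals",ray("wrist",[(151,216)],.06,pose),"top can",ray("wrist",[(151,217)],.05,pose))
t=d["q"];R=Ro.from_quat(np.r_[t[1:],t[0]]).as_matrix()
print("tool dxy",R.T@(h.mean(0)-d["p"]))
E
```

```text
[[ 0.5269 -0.3036  0.026 ]
 [ 0.5162 -0.3557  0.026 ]
 [ 0.4693 -0.3446  0.026 ]
 [ 0.4809 -0.2886  0.026 ]] [ 0.4983 -0.3231  0.026 ] [np.float64(0.048377374170255505), np.float64(0.05323366128765841), np.float64(0.0481407022799936), np.float64(0.05721163128213486)]
yaw -11.598732665901476
cap terminals [[ 0.4853 -0.1973  0.06  ]] top can [[ 0.4815 -0.1924  0.05  ]]
tool dxy [0.0022 0.0016 0.172 ]
```

```bash
python3 -m pendant '[[0,0,0,0.001,0.001,0.03,0.087],[0,0,0,0.001,0,0.05,0.087],[0,0,0,0,0,0.05,0.087],[0,0,0,0,0,0.04,0.087],[0,0,0,0,0,0.017,0.087],[0,0,0,0,0,0.006,0.087],[0,0,0,0,0,0,0.087]]' 30; python3 -m pendant '[[0,0,0,0,0,0,0.05],[0,0,0,0,0,0,0.05],[0,0,0,0,0,0,0.05],[0,0,0,0,0,0,0.05],[0,0,0,0,0,0,0.05]]' 30
```

```text
t: 2.52
tcp_pos: [0.4994, -0.3236, 0.0067]
tcp_rot: [0.001, 0.995, -0.102, 0.001]
wrist_force: [-0.6, 0.1, -0.1]
opening: 0.087
t: 3.15
tcp_pos: [0.4988, -0.323, 0.006]
tcp_rot: [0.0, 0.995, -0.103, 0.0]
wrist_force: [-1.0, 1.8, 4.3]
opening: 0.0586
```

```bash
python3 -m pendant '[[0,0,0,0,0,-0.02,0.05],[0,0,0,0,0,-0.045,0.05],[0,0,0,0,0,-0.055,0.05],[0,0,0,0,0,-0.055,0.05],[0,0,0,0,0,-0.055,0.05],[0,0,0,0,0,-0.05,0.05],[0,0,0,0,0,-0.02,0.05]]'; python3 -m pendant '[[0,0,0,-0.001,-0.03,0,0.05],[0,0,0,-0.002,-0.05,0,0.05],[0,0,0,-0.002,-0.055,0,0.05],[0,0,0,-0.002,-0.055,0,0.05],[0,0,0,-0.002,-0.055,0,0.05],[0,0,0,-0.002,-0.055,0,0.05],[0,0,0,-0.002,-0.055,0,0.05],[0,0,0,-0.001,-0.055,0,0.05]]';  python3 -m pendant '[[0,0,0,0,-0.04,0,0.05],[0,0,0,0,-0.015,0,0.05],[0,0,-0.37,0,0,0,0.05],[0,0,0,0,0,0,0.05]]'; python3 w.py w2
```

```text
t: 4.03
tcp_pos: [0.4995, -0.3237, 0.3104]
tcp_rot: [0.002, 0.995, -0.103, 0.003]
wrist_force: [0.3, -0.3, -0.4]
opening: 0.0584
t: 5.03
tcp_pos: [0.5678, 0.083, 0.304]
tcp_rot: [0.0, 0.995, -0.103, -0.001]
wrist_force: [0.3, -0.5, -0.6]
opening: 0.0584
t: 5.52
tcp_pos: [0.5793, 0.1345, 0.3045]
tcp_rot: [0.0, 0.997, -0.071, -0.001]
wrist_force: [-0.1, 0.8, -1.9]
opening: 0.0588
5.525 [0.5793 0.1345 0.3045] [ 0.0004  0.9975 -0.0708 -0.0009] [-0.1073  0.8075 -1.8709] 0.058753539519635856
```

View pics/w2.png

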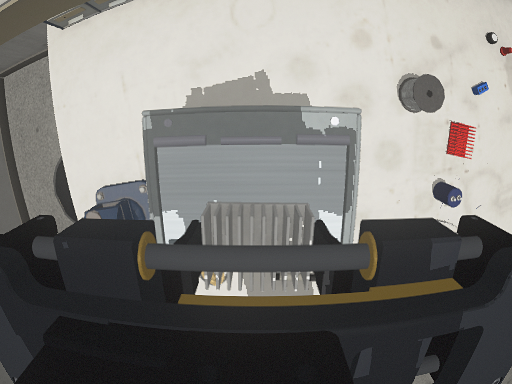

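The heatsink is held over the flap. The hinge is visible at row ~140 and the bin's rear corners at (144,111) and (361,108).

```bash
python3 - <<'E'
from h import *
d=np.load("pics/w2.npz");pose=(d["p"],d["q"])
c=ray("wrist",[(144,111),(361,108)],.22,pose);print(c,np.linalg.norm(c[0]-c[1]))
v=c[0]-c[1];yaw=np.arctan2(-v[0],v[1]);print(np.degrees(yaw))
x=np.array([np.cos(yaw),np.sin(yaw),0]);m=c.mean(0)-.068*x;print("mouth",m,"target",m-.012*x)
t=d["q"];R=Ro.from_quat(np.r_[t[1:],t[0]]).as_matrix();print("tool d",R.T@(m-.012*x-d["p"]))
E
```

```text
[[0.6695 0.2204 0.22  ]
 [0.6455 0.0362 0.22  ]] 0.18578299189005054
-7.444625014842941
mouth [0.5901 0.1371 0.22  ] target [0.5782 0.1387 0.22  ]
tool d [-0.0016 -0.004   0.0845]
```

```bash
python3 -m pendant '[[0,0,0,-0.001,-0.003,0.015,0.05],[0,0,0,0,0,0.02,0.05],[0,0,0,0,0,0.02,0.05],[0,0,0,0,0,0.02,0.05],[0,0,0,0,0,0.02,0.05],[0,0,0,0,0,0.02,0.05],[0,0,0,0,0,0.021,0.05],[0,0,0,0,0,0,0.05]]'; python3 -c "
from h import *
im=viewer.grab_frame('wrist');cv2.imwrite('pics/w3.png',im[:,:,::-1])"
```

```text
t: 6.58
tcp_pos: [0.5773, 0.1381, 0.1666]
tcp_rot: [0.0, 0.998, -0.07, -0.003]
wrist_force: [-0.1, 0.7, -2.2]
opening: 0.0584
```

View pics/w3.png

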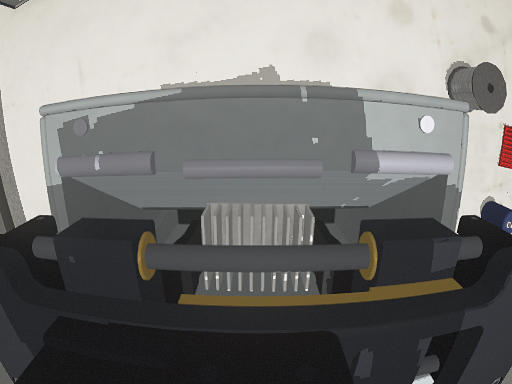

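The heatsink is inside with the flap pushed down, still gripped, with its underside about 60 mm below the rim. I'll release and withdraw.

```bash
python3 -m pendant '[[0,0,0,0,0,0,0.08],[0,0,0,0,0,0,0.08],[0,0,0,0,0,0,0.08],[0,0,0,0,0,0,0.08],[0,0,0,0,0,0,0.08]]'; python3 -m pendant '[[0,0,0,0,0,-0.01,0.08],[0,0,0,0,0,-0.03,0.08],[0,0,0,0,0,-0.045,0.08],[0,0,0,0,0,-0.045,0.08],[0,0,0,0,0,-0.02,0.08],[0,0,0,0,0,0,0.08],[0,0,0,0,0,0,0.08],[0,0,0,0,0,0,0.08]]'; python3 w.py w4
```

```text
t: 7.25
tcp_pos: [0.5793, 0.1382, 0.1697]
tcp_rot: [-0.0, 0.998, -0.07, 0.0]
wrist_force: [0.4, -1.1, -0.2]
opening: 0.08
t: 8.25
tcp_pos: [0.5783, 0.1381, 0.317]
tcp_rot: [0.0, 0.998, -0.07, -0.002]
wrist_force: [-0.3, -1.0, -0.2]
opening: 0.08
8.25 [0.5783 0.1381 0.317 ] [ 0.0003  0.9975 -0.0704 -0.002 ] [-0.341  -0.9619 -0.2491] 0.07998556317263278
```

View pics/w4.png

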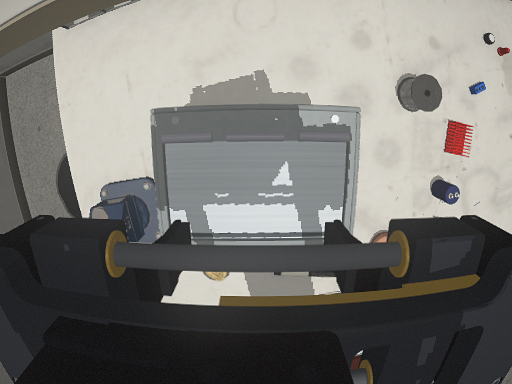

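The flap is shut flush, the gripper is empty and the bench is unchanged. Next, the capacitor.

```bash
python3 -m pendant '[[0,0,0,-0.004,0.03,0,0.08],[0,0,0,-0.006,0.05,0,0.08],[0,0,0,-0.007,0.055,0,0.08],[0,0,0,-0.007,0.055,0,0.08],[0,0,0,-0.007,0.055,0,0.08],[0,0,0,-0.007,0.055,0.02,0.08],[0,0,0,-0.007,0.045,0.04,0.08],[0,0,0,0,0,0.04,0.08]]';python3 -m pendant '[[0,0,0,0,0,0.017,0.08],[0,0,0,0,0,0,0.08]]'; python3 w.py w5
```

```text
t: 9.3
tcp_pos: [0.4848, -0.1999, 0.2178]
tcp_rot: [0.0, 0.997, -0.073, -0.0]
wrist_force: [-0.0, -0.2, 0.4]
opening: 0.0799
t: 9.55
tcp_pos: [0.4855, -0.1962, 0.2013]
tcp_rot: [-0.001, 0.998, -0.07, -0.001]
wrist_force: [0.2, 1.1, 0.8]
opening: 0.0797
9.55 [ 0.4855 -0.1962  0.2013] [-0.0007  0.9975 -0.0701 -0.0013] [0.1816 1.0906 0.7719] 0.07972481021042689
```

View pics/w5.png

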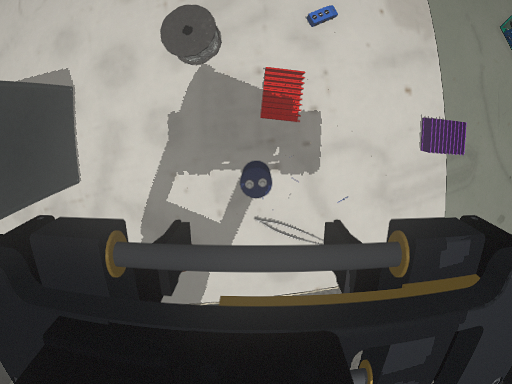

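The capacitor is at about (256,180), with its terminals at (250,184) and (263,183). Tweezers lie from (255,218) to (322,242), so I'll check finger clearance.

```bash
python3 - <<'E'
from h import *
d=np.load("pics/w5.npz");pose=(d["p"],d["q"]);t=d["q"];R=Ro.from_quat(np.r_[t[1:],t[0]]).as_matrix()
f=lambda n,px,z:print(n,(w:=ray("wrist",px,z,pose))[:,:2],"tool rel",((w-d["p"])@R)[:,:2])
f("term",[(256.5,183.5)],.06);f("cantop",[(256.5,182)],.05)
f("tweez",[(255,218),(300,229),(322,240),(310,243)],.003);f("red low",[(261,121),(299,121)],.0)
print("top tweez",ray("top",[(291,234),(322,249)],.003))
E
```

```text
term [[ 0.4854 -0.1947]] tool rel [[ 0.     -0.0013]]
cantop [[ 0.4848 -0.1946]] tool rel [[-0.0006 -0.0013]]
tweez [[ 0.4278 -0.1844]
 [ 0.4043 -0.2406]
 [ 0.3838 -0.2689]
 [ 0.382  -0.2522]] tool rel [[-0.0582 -0.0033]
 [-0.0737  0.0556]
 [-0.09    0.0865]
 [-0.0941  0.0703]]
red low [[ 0.5481 -0.2088]
 [ 0.5423 -0.2547]] tool rel [[0.0643 0.004 ]
 [0.0649 0.0503]]
top tweez [[ 0.4297 -0.1865  0.003 ]
 [ 0.3824 -0.2826  0.003 ]]
```

The tweezers and the red part are both over 55 mm away in tool x, so there's clearance. I'll descend and grip.

```bash
python3 -m pendant '[[0,0,0,0,-0.001,0.03,0.08],[0,0,0,0,0,0.05,0.08],[0,0,0,0,0,0.045,0.08],[0,0,0,0,0,0.035,0.08],[0,0,0,0,0,0.017,0.08],[0,0,0,0,0,0.004,0.08],[0,0,0,0,0,0,0.08]]' 30; python3 -m pendant '[[0,0,0,0,0,0,0.02],[0,0,0,0,0,0,0.02],[0,0,0,0,0,0,0.02],[0,0,0,0,0,0,0.02],[0,0,0,0,0,0,0.02],[0,0,0,0,0,0,0.02],[0,0,0,0,0,0,0.02]]' 30
```

```text
t: 10.48
tcp_pos: [0.4877, -0.1966, 0.0231]
tcp_rot: [0.001, 0.998, -0.07, 0.001]
wrist_force: [0.2, -0.5, 0.5]
opening: 0.0802
t: 11.35
tcp_pos: [0.4863, -0.1959, 0.0215]
tcp_rot: [-0.0, 0.998, -0.07, -0.0]
wrist_force: [-0.1, 0.9, 1.1]
opening: 0.0341
```

```bash
python3 -m pendant '[[0,0,0,0,0,-0.02,0.02],[0,0,0,0,0,-0.045,0.02],[0,0,0,0,0,-0.055,0.02],[0,0,0,0,0,-0.055,0.02],[0,0,0,0,0,-0.055,0.02],[0,0,0,0,0,-0.05,0.02],[0,0,0,0,0,-0.02,0.02]]'; python3 -m pendant '[[0,0,0,0.004,-0.03,0,0.02],[0,0,0,0.006,-0.05,0,0.02],[0,0,0,0.007,-0.055,0,0.02],[0,0,0,0.007,-0.055,0,0.02],[0,0,0,0.007,-0.055,0,0.02],[0,0,0,0.007,-0.055,0,0.02],[0,0,0,0.006,-0.044,0,0.02],[0,0,0,0,0,0,0.02]]'; python3 w.py w6
```

```text
t: 12.22
tcp_pos: [0.4873, -0.1967, 0.3248]
tcp_rot: [0.001, 0.998, -0.07, 0.002]
wrist_force: [0.4, 0.1, -2.0]
opening: 0.034
t: 13.22
tcp_pos: [0.5775, 0.1413, 0.3185]
tcp_rot: [0.0, 0.998, -0.068, -0.002]
wrist_force: [0.1, -0.6, -2.3]
opening: 0.0342
13.225 [0.5775 0.1413 0.3185] [ 0.      0.9977 -0.0683 -0.0021] [ 0.1313 -0.6363 -2.3249] 0.034187442266861094
```

View pics/w6.png

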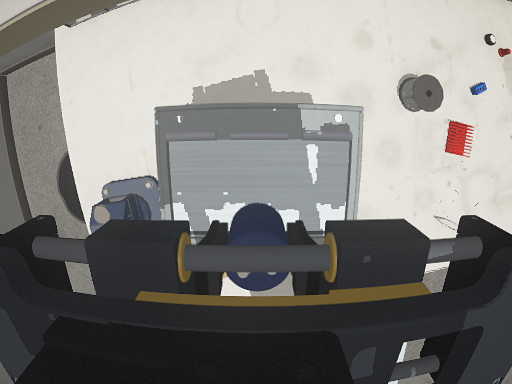

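The can is held upright over the shut flap at (258,235). I'll insert it and release.

```bash
python3 -m pendant '[[0,0,0,0,0.001,0.015,0.02],[0,0,0,0,0.001,0.022,0.02],[0,0,0,0,0,0.022,0.02],[0,0,0,0,0,0.022,0.02],[0,0,0,0,0,0.022,0.02],[0,0,0,0,0,0.022,0.02],[0,0,0,0,0,0.022,0.02],[0,0,0,0,0,0.003,0.02]]'; python3 -m pendant '[[0,0,0,0,0,0,0.02],[0,0,0,0,0,0,0.07],[0,0,0,0,0,0,0.07],[0,0,0,0,0,0,0.07],[0,0,0,0,0,0,0.07],[0,0,0,0,0,0,0.07],[0,0,0,0,0,0,0.07]]'; python3 -m pendant '[[0,0,0,0,0,-0.01,0.07],[0,0,0,0,0,-0.03,0.07],[0,0,0,0,0,-0.045,0.07],[0,0,0,0,0,-0.045,0.07],[0,0,0,0,0,-0.03,0.07],[0,0,0,0,0,0,0.07],[0,0,0,0,0,0,0.07],[0,0,0,0,0,0,0.07]]';python3 -m pendant '[[0,0,0,0,0,0,0.07],[0,0,0,0,0,0,0.07],[0,0,0,0,0,0,0.07],[0,0,0,0,0,0,0.07]]'; python3 w.py w7; python3 - <<'E'
from h import *
a=cv2.imread("pics/top0.png");b=viewer.grab_frame("top")[:,:,::-1].copy();cv2.imwrite("pics/top1.png",b)
w=cv2.imread("pics/w7.png")
o=np.zeros((560,780,3),np.uint8);o[:288,:384]=cv2.resize(w,(384,288))
c=b[100:280,75:400];c=cv2.resize(c,None,fx=1.2,fy=1.2);o[:c.shape[0],390:780]=c[:,:390]
d=cv2.resize(cv2.absdiff(a,b)[100:280,75:400]*2,None,fx=1.2,fy=1.2);o[290:290+d.shape[0],390:780]=d
cv2.imwrite("pics/final.png",o)
E
```

```text
t: 14.28
tcp_pos: [0.5756, 0.1347, 0.1682]
tcp_rot: [0.001, 0.997, -0.071, -0.003]
wrist_force: [-0.1, 0.1, -1.4]
opening: 0.0344
t: 15.15
tcp_pos: [0.5779, 0.1364, 0.1715]
tcp_rot: [0.0, 0.998, -0.07, -0.0]
wrist_force: [-0.7, 0.8, 0.1]
opening: 0.0694
t: 16.15
tcp_pos: [0.5771, 0.1363, 0.3296]
tcp_rot: [0.0, 0.998, -0.07, -0.002]
wrist_force: [1.2, 0.2, -0.0]
opening: 0.0699
t: 16.65
tcp_pos: [0.5779, 0.1364, 0.3315]
tcp_rot: [-0.0, 0.998, -0.07, -0.0]
wrist_force: [-0.8, -0.2, 0.3]
opening: 0.0701
16.65 [0.5779 0.1364 0.3315] [-0.      0.9975 -0.0704 -0.    ] [-0.7672 -0.1777  0.3459] 0.07014504899761326
```

View pics/final.png

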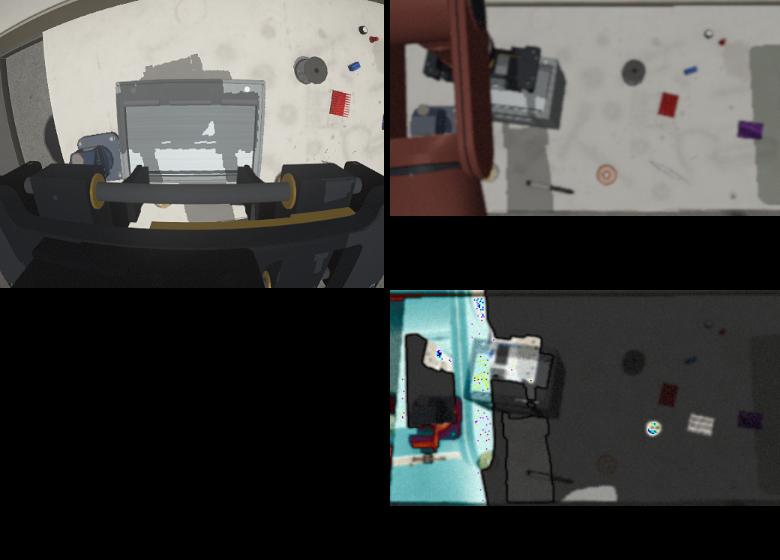

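The flap is shut and both parts are gone from the bench. The difference image shows change only at the two parts' old places, apart from the arm and its shadow. I'll hand in.

```bash
python3 -c "
from rig import r
print(r.finish_job())"
```

```text
the job is handed in; nothing more can be done
None
```

Both dead parts went into the scrap bin, the heatsink first and then the capacitor can, and I handed the job in at about 17 s of the 64 s allowed.

- **Heatsink:** I chose the grey one and left the red and purple look-alikes alone. I let it go with its underside about 60 mm below the rim.
- **Capacitor:** I let it go with its underside about 70 mm below the rim.
- **Last checks:** After each part I withdrew and saw the flap shut flush with the gripper empty. Wrist force readings stayed under 5 N throughout.
- **Bench:** In the final top view, the reel, toroid, both look-alikes and the loose tools I could see had not moved. The arm mostly hid the tin and the vise, but the robot never went near them.
- **Not checked:** I could not see the parts on the bin floor. That they fell is inferred from the empty gripper and the flap closing fully. No check failed or disagreed.

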